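# Hold a reference filter in the beam of a bench photometer

### The arm

A 6-joint arm with a two-finger parallel gripper is mounted at the origin on the work surface. World frame = base frame: x ahead of the robot, y to its left, z up, the work surface at z = 0. Lengths are in m, angles in rad, forces in N, time in s.
With the tool pointing down it reaches from about 0.35 to 0.975 m from the base axis. Payload 4.9 kg.
Tool frame: the origin (TCP) lies on the mounting face of the last link; the fingertips stand 173 mm ahead of it and the grasp point (between the pads) lies ctrl.pinch_z ahead of it (ctrl.pinch_z is the distance from the TCP to the grasp point, in m); z points along the fingers, y is the line along which they close (so a half turn about z gives the same grasp; the last joint's range is limited). The gripper opens to 85 mm and grips with 20 to 120 N. Pads are 22 mm wide; open, the fingers measure 114 mm over their backs; the gripper's body (76 mm by 85 mm) begins 54 mm behind the grasp point. The pads swing forward as they close: fully open they stand 13 mm farther back than shut.
Start: joints at [1.201, 0.053, 1.613, -0, 1.476, -0.119], TCP at [0.155, 0.605, 0.405] pointing down, gripper open.
Joint ranges: [-3.01, 3.01], [-1.01, 2.22], [0.06, 2.58], [-1.02, 4.17], [0.09, 2.62], [-3.14, 3.14]. Speed limits (rad/s): [2.57, 2.57, 3.14, 3.14, 3.14, 3.14].

### API

Orientations are given as a rotation vector (axis times angle).
In Python, from station import telemetry, eyes, ctrl gives the robot as it stands.
- The arm moves only by the tool apply_moves, never from a script. Its argument "plan" is a list of rows, each a list of 5 numbers: the finger opening in m, from 0 to 0.0854, then the shift along the tool's x, y, z in m, then the turn about the tool's z in rad. In form: [[jaw, x, y, z, roll], ...]. A call has 1 to 12 rows; each row is the pose to reach, as a shift and turn from the pose commanded when the call began, along the tool's axes at that moment; what a row does not reach only later rows make up. A row lasts 1/12 s, in which the tool goes at most 41.7 mm and 7.16 degrees, less where a joint would pass 70% of its speed; a pose out of reach is approached as far as the arm can. A call with a gripper value outside its range is refused whole. The fingers move at their own pace and stop on an object; "newtons" is the grip in N (left out, the last holds). Time passes only in rows, so rows that repeat a pose let the fingers close. It gives the time, the measured TCP pose, the force, the opening and the grip force at its end, in the units of the state.
- telemetry.get_obs(): the state, without advancing time (a new reading comes with each control period).
- eyes.get_image(name): name is "side" or "top"; returns a dict with "img" (384x512x3 uint8, blue, green, red), "range_z" (384x512 float32, m along the optical axis (not along the pixel's ray), 0 where there is no reading), "K" (3x3 intrinsics, pixels), "dist_coeffs" ([k1, k2, p1, p2, k3] as OpenCV has them; the pictures are not rectified), "pose" (4x4, takes a point from camera to world coordinates). Camera axes: x right, y down, z forward; pixel columns grow to the right and rows downward; lengths in m; the calibration is good to about 2 mm. A picture is of the moment at which its call begins.
- ctrl.finish_job(): hands the job in; it is judged then, once.
Trained networks look in a picture, given as the dict that the camera call returned (one of the last four; its "shot" number tells which), for a name from the list of things; names that differ only in an ending like _2 or _b are one class to them, and where a whole thing is asked for, a point or a joint stands for the part that bears it (a point fixed in the world has none). Each returns a list of dicts, best first, with "confidence" (0 to 1); they miss things now and then, are a little off and sometimes report something else, mostly with a low value. They report only what shows in the picture. A call takes as long as a camera call. They do not tell look-alikes from the thing itself.
- eyes.search_frame(thing, picture): "box" ([left, top, right, bottom] in pixels, round what is visible of it).
- eyes.outline_of(thing, picture): "region" (384x512 bool, what is visible of it) and "box" ([left, top, right, bottom] in pixels, round what is visible of it).
- eyes.tip_of(thing, picture): "point" ([column, row] in pixels: a listed point, or the origin of a listed thing).
The state is a dict: "t": time; "q": joint angles; "dq": joint speeds; "effort": joint torques, N m; "tool_pos": TCP position; "tool_rot": TCP orientation; "contact_force": force on the tool from outside, world axes, zero at the start; "wrist_torque": the same for the moment, N m; "opening": finger opening in m; "grip_force": force on a finger pad.
Only numpy, scipy, OpenCV 4.12 (cv2) and the standard library are available. Lean on these libraries where they do the work, as an engineer would, in place of code of your own. Each camera call takes 0.05 s, during which the arm holds its last target. There are 200 camera calls.

### The job

On the bench photometer, push the carriage along its rail until it clicks into the measuring station under the hood. Then take the filter frame (the one with the glass window and the flat block grip) out of the rack, lower it upright through the slot in the hood, and finish while still holding it there, its window centred at the height of the light beam, hanging from the gripper without resting on the hood or the carriage. Leave the blank in the rack and the other things on the bench where they are.

Things in the scene. Friction and masses are not known exactly. Their poses are not given: they have to be found in the camera images.
- photometer: Fixed instrument, origin on the bench, z up, x away from the robot (give or take yaw). Grey base plate 10 mm thick, x -110 to 70, y -140 to 130 mm; steel rail along y. Hood over the rail: white top plate 80 (x) by 100 (y) by 10 mm centred at x 10, y 50, upper face at 105 mm, open on its -x side and y ends. White lamp housing behind it, x 60 to 150, y -5 to 105 mm, 118 mm high
- slot (a point): Centre of the slot's mouth, in the upper face of the hood plate (105 mm above the bench, at x 10, y 50 mm in the photometer's frame). The slot is 12 mm wide along the photometer's x and 32 mm long along its y, goes through the 10 mm plate and has a 3 mm chamfer round its mouth. Axes parallel to the photometer's
- beam (a point): The light beam's point under the slot, 40 mm straight below the slot's mouth (65 mm above the bench), level with the round port in the hood's back wall; the beam runs along the photometer's x. Axes parallel to the photometer's
- carriage (a joint): Travel (m) of the carriage along the rail, growing towards the photometer's +y. Starts at 0 to 0.04; a spring detent at 0.12 is the measuring station under the hood; rail ends at 0.14. Friction 0.6 N, up to about 9 N to enter or leave the detent; let go within 5 mm it snaps in. Its open well, 28 (x) by 46 (y) mm inside, rim 85 mm, floor 23 mm above the bench, is then centred under the slot
- pin_top (a point): Centre of the top of the carriage's push pin: an upright round steel pin 16 mm in diameter, top 87 mm and foot 23 mm above the bench, in front of the rail (90 mm towards the photometer's -x from the slot's line, 40 mm clear of the hood); it travels with the carriage. Axes parallel to the photometer's
- rack: Fixed grey block, 70 mm (x) by 160 mm (y), 32 mm high, with two pockets 13 x 33 mm and 22 mm deep at y -37 and +37 mm; the filter frame stands in one and the blank in the other. Origin at the centre of its underside, z up
- filter: Aluminium filter frame, 125 mm tall, about 0.12 kg, upright in a rack pocket, 22 mm sunk. Blade 10 mm thick (x) by 30 mm wide (y), 0 to 80 mm above its underside; above it a flat block grip 16 mm thick (x), 30 mm wide (y), 80 to 125 mm. Glass window 20 mm wide, from 10 to 40 mm. Front and back alike. Origin at the centre of its underside, z up towards the grip
- window (a point): Centre of the filter frame's glass window, 25 mm above its underside. Axes as the filter's
- blank: Bystander in the rack's other pocket: a blade of the same size without a window, with a round knob 26 mm in diameter on a thin stem at the top (knob from 99 to 115 mm above its underside). Origin at the centre of its underside
- bottle: Bystander: closed amber glass bottle, 60 mm in diameter, 130 mm tall. Origin at the centre of its underside
- beaker: Bystander: glass beaker, 68 mm in diameter, 85 mm tall. Origin at the centre of its underside
- tray: Bystander: white plastic cuvette tray with dividers, 90 x 60 mm, 30 mm high. Origin at the centre of its underside
Mind the look-alikes: they are no part of the job. Leave any orange look-alike of the filter alone.

How it is judged:
By the outcome, as a careful person would: the job done as asked, in the order asked, and still so for the second after the job is handed in, while the arm keeps its last pose, push and grip.
It also fails if it takes over 58 s, if anything falls off the work surface, if the arm or the gripper's body presses on something with over 40 N, if the wrist force passes 120 N, or if a joint passes its speed limit or range.

## Working session

There is one attempt and no reset: what is moved stays moved. The work goes in short steps, Python scripts to look and compute and a tool call to move; the robot and the scene stay as the last step left them, time stands still between calls to the robot, and variables do not carry over. Pictures are saved under pics/ and viewed, at most 10 in all, crops included, and the job is handed in when it is done.

Besides the shell and the picture viewer there is one more tool, called as name(argument=value, ...) on one line, values as JSON. apply_moves: Moves the arm, as the interface text tells. Its arguments: {"type":"object","properties":{"plan":{"type":"array","items":{"type":"array","items":{"type":"number"}}},"newtons":{"type":"number"}},"required":["plan"]}

```bash
mkdir -p pics; ls; cat > h.py <<'E'
import numpy as np, cv2
from station import telemetry, eyes, ctrl
def world(p,px,z=None,rng=None):
    n=cv2.undistortPoints(np.array([[px]],float),p["K"],p["dist_coeffs"])[0,0]
    d=p["pose"][:3,:3]@np.array([n[0],n[1],1]); o=p["pose"][:3,3]
    if z is not None: return o+d*(z-o[2])/d[2]
    return o+d*rng
def cloud(p,mask=None):
    m=(p["range_z"]>0) if mask is None else mask&(p["range_z"]>0)
    v,u=np.nonzero(m)
    n=cv2.undistortPoints(np.stack([u,v],1).astype(float)[:,None],p["K"],p["dist_coeffs"])[:,0]
    c=np.c_[n,np.ones(len(n))]*p["range_z"][v,u][:,None]
    return c@p["pose"][:3,:3].T+p["pose"][:3,3]
def project(p,X):
    T=np.linalg.inv(p["pose"]); 
    return cv2.projectPoints(np.atleast_2d(X).astype(float),cv2.Rodrigues(T[:3,:3])[0],T[:3,3],p["K"],p["dist_coeffs"])[0][:,0]
E
python3 - <<'E'
from h import *
print(telemetry.get_obs(),ctrl.pinch_z)
np.set_printoptions(precision=4,suppress=True)
for c in("top","side"):
    p=eyes.get_image(c);cv2.imwrite(f"pics/{c}0.png",p["img"]);print(c,p["pose"],p["K"][0,0])
    for t in("slot","beam","pin_top","filter","window","blank","rack","photometer"):
        for r in eyes.tip_of(t,p)[:3]:
            z={"slot":.105,"beam":.065,"pin_top":.087,"window":.035,"filter":.01,"blank":.01}.get(t,0)
            print(t,r["confidence"],r["point"],world(p,r["point"],z))
    for t in("filter","blank","carriage"):
        for r in eyes.search_frame(t,p)[:3]:print("box",t,r)
E
```

```text
pics
{'t': 0.0, 'q': array([ 1.20102967e+00,  5.33429634e-02,  1.61429397e+00, -1.61701445e-05,
        1.47599904e+00, -1.18978419e-01]), 'dq': array([-2.99032846e-03,  5.56431515e-05,  4.19505615e-05,  3.51109732e-04,
        7.03651408e-04,  2.53659898e-04]), 'effort': array([ 1.92663215e-04, -3.93698072e+01, -3.70165980e+01, -1.54681502e-04,
        7.30950764e-03, -8.22176077e-06]), 'tool_pos': array([0.1549943 , 0.60519668, 0.40347129]), 'tool_rot': array([-0.39284322, -3.11645006,  0.00311992]), 'contact_force': array([-0.39229532, -0.17769225,  0.74059792]), 'wrist_torque': array([-0.00336705,  0.02806963, -0.01829289]), 'grip_force': 0.0, 'opening': 0.08545542624517191} 0.1547
top [[-0.0173 -0.9949  0.0997  0.4087]
 [-0.9997  0.0191  0.0172 -0.1178]
 [-0.019  -0.0994 -0.9949  1.3822]
 [ 0.      0.      0.      1.    ]] 482.1459078503549
slot 0.59 [165.6, 175.9] [0.5688 0.15   0.105 ]
beam 0.9 [173.7, 175.1] [0.5756 0.1355 0.065 ]
pin_top 0.79 [196.8, 217.8] [0.4554 0.0683 0.087 ]
filter 0.64 [365.6, 180.4] [ 0.5565 -0.4075  0.01  ]
filter 0.6 [355.0, 232.6] [ 0.4074 -0.3714 
[... 1413 characters left out ...]
 ]
blank 0.74 [281.8, 258.6] [ 0.5068 -0.2375  0.01  ]
rack 0.83 [294.2, 272.5] [ 0.5051 -0.2761  0.    ]
photometer 0.95 [198.0, 175.4] [0.5463 0.096  0.    ]
photometer 0.59 [280.5, 259.8] [ 0.5079 -0.2332  0.    ]
box filter {'box': [356.4, 256.3, 377.5, 302.6], 'confidence': 0.92}
box filter {'box': [301.4, 238.2, 325.1, 279.8], 'confidence': 0.78}
box filter {'box': [292.6, 299.5, 318.3, 336.9], 'confidence': 0.6}
box blank {'box': [273.8, 222.0, 290.2, 261.0], 'confidence': 0.92}
box blank {'box': [310.3, 128.8, 334.3, 175.8], 'confidence': 0.19}
box carriage {'box': [169.2, 153.2, 229.5, 197.0], 'confidence': 0.88}
box carriage {'box': [192.8, 304.1, 247.1, 362.7], 'confidence': 0.59}
```

```bash
python3 - <<'E'
import cv2
a=cv2.imread("pics/top0.png")[90:290,110:430];b=cv2.imread("pics/side0.png")[90:384,130:420]
cv2.imwrite("pics/t1.png",cv2.resize(a,(800,500),interpolation=3));cv2.imwrite("pics/s1.png",cv2.resize(b,(580,588),interpolation=3))
E
```

```text
(no output)
```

View pics/t1.png

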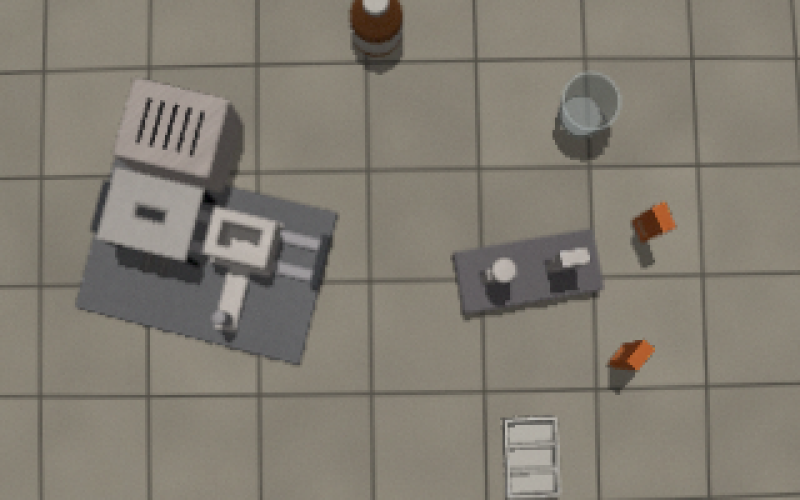

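View pics/s1.png

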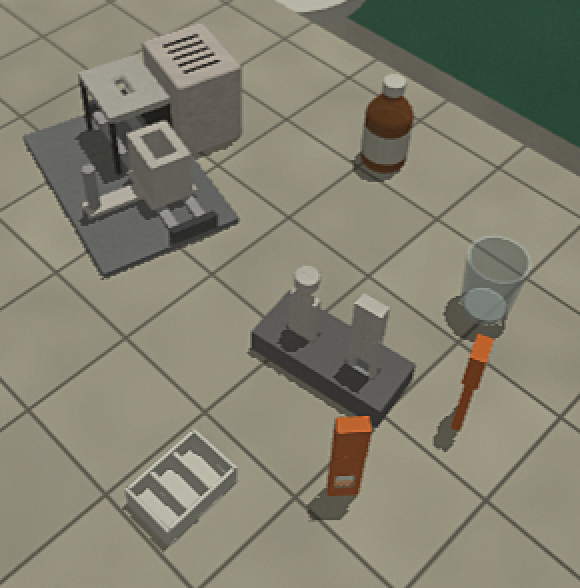

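The top crop shows the hood's slot at crop (150,213), the pin at (222,318), and a blank with a round knob at (503,270). The filter is grey with a block grip at (575,257). Both orange pieces, at (655,222) and (632,355), are decoys. In the side crop the filter stands at (370,330) in the rack. Next I'll fit the poses from depth.

```bash
cat > fit.py <<'E'
from h import *
np.set_printoptions(precision=4,suppress=True)
def rect(P,name):
    r=cv2.minAreaRect((P[:,:2]*1000).astype(np.float32)); print(name,len(P),"c",np.array(r[0]),"size",np.array(r[1]),"ang",round(r[2],2),"zmed",np.median(P[:,2]).round(4))
if __name__=="__main__":
  for c in("top","side"):
    p=eyes.get_image(c);C=cloud(p)
    def sel(x,y,r,z0,z1): return C[(np.hypot(C[:,0]-x,C[:,1]-y)<r)&(C[:,2]>z0)&(C[:,2]<z1)]
    print(c)
    rect(sel(.566,.146,.075,.098,.111),"hood")
    rect(sel(.65,.125,.09,.1135,.13),"lamp")
    rect(sel(.55,.09,.25,.007,.014),"base")
    rect(sel(.505,-.275,.11,.027,.037),"rack")
    rect(sel(.512,-.313,.035,.12,.15),"grip")
    rect(sel(.456,.068,.03,.078,.095),"pin")
    rect(sel(.505,-.235,.03,.1,.15),"knob")
    rect(sel(.55,.05,.06,.078,.092),"carriage rim")
E
python3 fit.py
```

```text
top
hood 1037 c [574.8169 138.0244] size [103.4608  91.1164] ang 75.0 zmed 0.1062
lamp 1342 c [654.1742 116.6942] size [113.1579 107.552 ] ang 75.16 zmed 0.1194
base 2964 c [550.3989  90.4753] size [489.2619 486.9928] ang 33.23 zmed 0.0106
rack 1048 c [ 507.229 -273.95 ] size [ 67.821  162.3166] ang 8.4 zmed 0.0333
grip 73 c [ 511.6707 -310.1455] size [30.1454 15.342 ] ang 89.37 zmed 0.1362
pin 29 c [458.9489  66.2662] size [13.6661 13.5503] ang 88.11 zmed 0.0881
knob 69 c [ 500.61   -235.9042] size [23.596  21.1324] ang 88.66 zmed 0.1274
carriage rim 321 c [546.9706  50.8953] size [82.8572 77.5291] ang 74.44 zmed 0.086
side
hood 947 c [574.5698 136.3862] size [103.6824  92.497 ] ang 75.04 zmed 0.1043
lamp 948 c [660.3834 112.5097] size [114.6265  89.9595] ang 74.78 zmed 0.1175
base 2985 c [563.8813  82.5685] size [273.5269 258.2087] ang 75.01 zmed 0.0096
rack 1771 c [ 506.4607 -275.8445] size [ 73.8957 162.5109] ang 8.72 zmed 0.0314
grip 178 c [ 510.9792 -311.8926] size [17.853  30.4804] ang 9.49 zmed 0.1334
pin 40 c [457.2776  66.0799] size [15.7349 14.0824] ang 72.1 zmed 0.0862
knob 155 c [ 499.8419 -239.7273] size [25.2837 24.5862] ang 52.53 zmed 0.1235
carriage rim 406 c [555.589   49.5771] size [93.1659 91.8976] ang 80.98 zmed 0.0841
```

```bash
cat > mv.py <<'E'
import sys
from h import *
from scipy.spatial.transform import Rotation as Ro
np.set_printoptions(precision=4,suppress=True)
# shift/roll from current pose to TCP x y z, tool-y angle (deg)
def go(x,y,z,a):
    o=telemetry.get_obs();R=Ro.from_rotvec(o["tool_rot"]).as_matrix()
    cur=np.degrees(np.arctan2(R[1,1],R[0,1]))
    print("tcp",o["tool_pos"],"yang",cur.round(2),"tilt",R[:,2],"F",o["contact_force"],"op",o["opening"],"t",o["t"])
    print("shift",R.T@(np.array([x,y,z])-o["tool_pos"]),"roll",np.radians(cur-a).round(4))
if __name__=="__main__": go(*map(float,sys.argv[1:5]))
E
python3 mv.py .4575 .067 .30 75
python3 - <<'E'
from h import *
np.set_printoptions(precision=4,suppress=True)
for c in("top","side"):
    p=eyes.get_image(c);C=cloud(p)
    T=np.array([.568,.143,.105])
    # slot rim via image: dark pixels around projected slot
    u=project(p,T)[0].round().astype(int);g=cv2.cvtColor(p["img"],6);w=11
    s=g[u[1]-w:u[1]+w+1,u[0]-w:u[0]+w+1];print(c,u);print(s)
E
```

```text
tcp [0.1551 0.6054 0.4047] yang 75.63 tilt [-0. -0. -1.] F [ 0.4013 -0.4244 -0.154 ] op 0.08529898070898459 t 1.3
shift [-0.4266 -0.4465  0.1047] roll 0.011
top [168 176]
[[159 159 158 157 155 156 156 157 157 158 156 155 156 156 157 156 156 156
  159 158 157 156 157]
 [157 160 157 159 158 155 157 156 159 158 156 157 156 158 160 158 160 159
  159 159 157 157 159]
 [157 157 156 158 157 155 157 157 156 157 159 158 155 159 156 159 161 160
  159 156 156 157 159]
 [158 157 159 157 157 157 159 159 155 160 160 160 157 158 158 157 157 161
  161 159 159 160 160]
 [156 158 157 158 157 158 158 159 158 158 158 159 158 155 155 156 159 161
  162 161 158 159 159]
 [158 158 156 158 158 159 155 148 150 156 154 159 157 157 156 156 158 160
  159 161 160 159 159]
 [157 155 157 160 158 156 150 123 119 133 137 144 147 156 156 158 160 160
  157 161 162 159 159]
 [158 158 157 159 159 158 147 119  92  91  98 104 116 134 138 145 148 156
  158 157 156 160 158]
 [159 158 160 158 162 159 137 102  56  53  51  67  84  88  97 100 118 134
  139 146 152 160 159]
 [157 156 158 158 160 155 133  89  54  48  50  54  49  5
[... 2849 characters left out ...]
146 161 161 159 157]
 [163 162 163 162 160 159 158 159 158 159 160 164 165 127  98 145 168 166
  163 162 160 159 159]
 [165 163 159 160 158 159 160 160 158 158 157 156 160 164 166 163 162 160
  162 161 161 160 160]
 [147 162 160 160 159 159 158 159 158 157 158 158 158 161 160 161 160 161
  160 162 159 160 161]
 [104 150 166 162 161 160 160 160 158 160 158 159 160 160 160 161 160 161
  160 160 161 160 161]
 [ 74 142 167 163 160 160 160 160 162 161 160 158 160 160 161 162 161 162
  162 161 161 160 161]
 [ 69 109 148 162 160 160 160 159 162 161 161 161 161 160 162 159 162 163
  161 162 163 164 167]
 [ 51  71 104 149 164 162 159 158 159 158 159 160 158 160 160 163 165 163
  162 164 164 162 164]]
```

apply_moves(plan=[[0.06, -0.427, -0.4465, 0, 0.011], [0.06, -0.427, -0.4465, 0, 0.011], [0.06, -0.427, -0.4465, 0, 0.011], [0.06, -0.427, -0.4465, 0, 0.011], [0.06, -0.427, -0.4465, 0, 0.011], [0.06, -0.427, -0.4465, 0, 0.011], [0.06, -0.427, -0.4465, 0, 0.011], [0.06, -0.427, -0.4465, 0, 0.011], [0.06, -0.427, -0.4465, 0, 0.011], [0.06, -0.427, -0.4465, 0, 0.011], [0.06, -0.427, -0.4465, 0, 0.011], [0.06, -0.427, -0.4465, 0, 0.011]])

```text
t: 2.4
tool_pos: [0.4005, 0.1677, 0.4051]
tool_rot: [0.41, 3.113, 0.001]
contact_force: [1.5, 0.9, 0.1]
opening: 0.0595
grip_force: 0.0
```

```bash
python3 mv.py .4575 .067 .30 75
```

```text
tcp [0.4005 0.1677 0.4051] yang 75.01 tilt [ 0.0015  0.0004 -1.    ] F [1.5495 0.9404 0.0605] op 0.05945355119210586 t 2.4
shift [-0.0809 -0.0826  0.1052] roll 0.0001
```

apply_moves(plan=[[0.06, -0.081, -0.0825, 0.02, 0], [0.06, -0.081, -0.0825, 0.04, 0], [0.06, -0.081, -0.0825, 0.06, 0], [0.06, -0.081, -0.0825, 0.08, 0], [0.06, -0.081, -0.0825, 0.085, 0], [0.06, -0.081, -0.0825, 0.085, 0], [0.06, -0.081, -0.0825, 0.085, 0]])

```text
t: 2.98
tool_pos: [0.4571, 0.0695, 0.3206]
tool_rot: [0.409, 3.114, 0.001]
contact_force: [0.3, -0.3, 0.2]
opening: 0.0601
grip_force: 0.0
```

```bash
python3 mv.py .4575 .067 .212 75; python3 - <<'E'
from h import *
p=eyes.get_image("side");cv2.imwrite("pics/s2.png",cv2.resize(p["img"][60:240,90:310],(733,600),interpolation=3))
for r in eyes.tip_of("pin_top",p):print(r,world(p,r["point"],.087))
E
```

```text
tcp [0.4571 0.0695 0.3206] yang 75.04 tilt [ 0.0005  0.0003 -1.    ] F [ 0.3375 -0.2573  0.2249] op 0.06005920894635774 t 2.9833
shift [-0.001  -0.0024  0.1086] roll 0.0007
{'point': [173.4, 175.3], 'confidence': 0.75} [0.45473236 0.06245417 0.087     ]
```

View pics/s2.png

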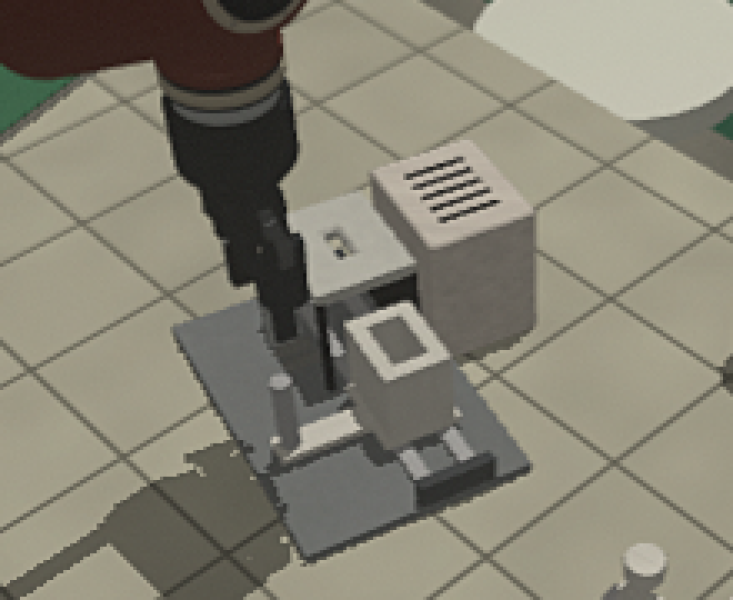

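The gripper stands above the pin (crop (280,385)) with the fingertips at (285,330), so it's safe to lower with the fingers straddling the pin.

apply_moves(plan=[[0.06, -0.001, -0.003, 0.03, 0], [0.06, -0.001, -0.003, 0.06, 0], [0.06, -0.001, -0.003, 0.085, 0], [0.06, -0.001, -0.003, 0.106, 0], [0.06, -0.001, -0.003, 0.106, 0], [0.03, -0.001, -0.003, 0.106, 0], [0.03, -0.001, -0.003, 0.106, 0], [0.03, -0.001, -0.003, 0.106, 0], [0.03, -0.001, -0.003, 0.106, 0]])

```text
t: 3.83
tool_pos: [0.4583, 0.066, 0.216]
tool_rot: [0.409, 3.111, 0.001]
contact_force: [0.5, -0.6, 0.2]
opening: 0.0301
grip_force: 0.0
```

```bash
python3 mv.py .4575 .067 .212 75; python3 - <<'E'
from h import *
# slot mouth centre from both cameras (dark blob about the slot, on z=105mm), arm clear in top?
for c,T in(("top",(169,176)),("side",(189,132))):
    p=eyes.get_image(c);g=cv2.cvtColor(p["img"],6)
    for t in("slot","pin_top"):
        for r in eyes.tip_of(t,p):print(c,t,r,world(p,r["point"],.105 if t=="slot" else .087))
E
```

```text
tcp [0.4583 0.066  0.216 ] yang 75.02 tilt [ 0.0041 -0.0001 -1.    ] F [ 0.5114 -0.6222  0.1834] op 0.030149416355604617 t 3.8333
shift [0.001  0.0008 0.004 ] roll 0.0003
top slot {'point': [167.9, 175.3], 'confidence': 0.67} [0.57033535 0.14372324 0.105     ]
top slot {'point': [332.1, 193.9], 'confidence': 0.48} [ 0.51177299 -0.29562599  0.105     ]
side slot {'point': [188.7, 132.9], 'confidence': 0.68} [0.56400727 0.13935512 0.105     ]
side pin_top {'point': [171.9, 174.2], 'confidence': 0.68} [0.45446309 0.06777076 0.087     ]
```

apply_moves(plan=[[0.03, 0.001, 0.01, 0, 0], [0.03, 0.001, 0.02, 0, 0], [0.03, 0.001, 0.03, 0, 0], [0.03, 0.001, 0.04, 0, 0], [0.03, 0.001, 0.05, 0, 0], [0.03, 0.001, 0.06, 0, 0], [0.03, 0.001, 0.07, 0, 0], [0.03, 0.001, 0.08, 0, 0], [0.03, 0.001, 0.086, 0, 0], [0.03, 0.001, 0.092, 0, 0], [0.03, 0.001, 0.092, 0, 0]])

```text
t: 5.05
tool_pos: [0.4803, 0.1555, 0.2137]
tool_rot: [-0.408, -3.115, 0.002]
contact_force: [-1.9, -3.7, 2.5]
opening: 0.0299
grip_force: 1.7
```

```bash
python3 mv.py .482 .164 .212 75; python3 - <<'E'
from h import *
for c in("top","side"):
    p=eyes.get_image(c)
    for r in eyes.tip_of("pin_top",p):print(c,r,world(p,r["point"],.087))
E
```

```text
tcp [0.4803 0.1555 0.2137] yang 75.07 tilt [-0.0006 -0.0012 -1.    ] F [-1.9118 -3.7218  2.5155] op 0.029887978215727626 t 5.05
shift [0.0005 0.0086 0.0017] roll 0.0011
top {'point': [165.0, 207.0], 'confidence': 0.56} [0.48597872 0.15538536 0.087     ]
```

apply_moves(plan=[[0.03, 0.0, 0.002, 0, 0], [0.03, 0.0, 0.004, 0, 0], [0.03, 0.0, 0.004, 0, 0]])

```text
t: 5.5
tool_pos: [0.4811, 0.1585, 0.2137]
tool_rot: [-0.411, -3.114, 0.0]
contact_force: [-1.9, -3.6, 2.9]
opening: 0.0304
grip_force: 1.9
```

apply_moves(plan=[[0.03, 0.0, 0.002, 0, 0], [0.03, 0.0, 0.004, 0, 0], [0.03, 0.0, 0.004, 0, 0]])

```text
t: 5.75
tool_pos: [0.4824, 0.1632, 0.2138]
tool_rot: [0.41, 3.114, 0.003]
contact_force: [0.8, -1.9, 0.8]
opening: 0.0299
grip_force: 0.0
```

apply_moves(plan=[[0.03, 0.0, 0.002, 0, 0], [0.03, 0.0, 0.003, 0, 0], [0.03, 0.0, 0.003, 0, 0]])

```text
t: 6.0
tool_pos: [0.483, 0.1659, 0.2137]
tool_rot: [0.41, 3.114, 0.001]
contact_force: [-0.3, -0.5, 0.4]
opening: 0.03
grip_force: 0.0
```

```bash
python3 - <<'E'
from h import *
for c in("top","side"):
    p=eyes.get_image(c)
    cv2.imwrite(f"pics/{c}3.png",p["img"])
    for r in eyes.tip_of("pin_top",p):print(c,r,world(p,r["point"],.087))
E
python3 mv.py .482 .164 .212 75; python3 -c "
import cv2,numpy as np
a=cv2.imread('pics/top3.png')[110:250,110:250];b=cv2.imread('pics/side3.png')[90:230,120:260]
cv2.imwrite('pics/v3.png',cv2.resize(np.hstack([a,b]),(800,400),interpolation=3))"
```

```text
top {'point': [159.9, 206.5], 'confidence': 0.69} [0.48755335 0.16952062 0.087     ]
tcp [0.483  0.1656 0.2137] yang 75.0 tilt [ 0.0001  0.0001 -1.    ] F [0.3625 0.1424 0.0051] op 0.029997750850665784 t 6.2
shift [ 0.0005 -0.0018  0.0017] roll 0.0
```

View pics/v3.png

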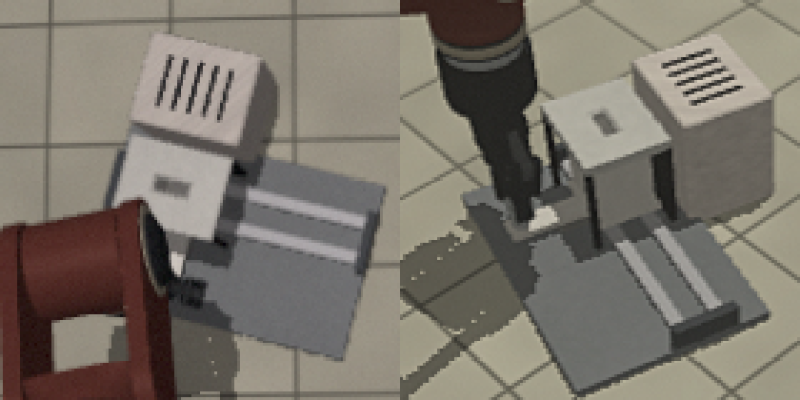

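The carriage sits under the hood, shown at crop (165,190) in the top view and (600,140) in the side view. The force is back to zero, so it snapped in. Next I'll raise the arm and go to the filter.

apply_moves(plan=[[0.04, 0, -0.001, -0.04, 0], [0.06, 0, -0.001, -0.08, 0], [0.06, 0, -0.001, -0.12, 0], [0.06, 0, -0.001, -0.15, 0], [0.06, 0, -0.001, -0.15, 0]])

```text
t: 6.62
tool_pos: [0.4845, 0.1649, 0.3726]
tool_rot: [0.408, 3.101, 0.007]
contact_force: [1.1, -0.4, 0.8]
opening: 0.0596
grip_force: 0.0
```

```bash
python3 mv.py .511 -.311 .365 8.7; python3 - <<'E'
from h import *
for c in("top","side"):
    p=eyes.get_image(c)
    for r in eyes.tip_of("pin_top",p):print(c,r,world(p,r["point"],.087))
E
```

```text
tcp [0.4845 0.1649 0.3726] yang 75.0 tilt [ 0.0143  0.0027 -0.9999] F [ 1.1273 -0.4483  0.8377] op 0.059645630150412805 t 6.6167
shift [-0.1487 -0.4529  0.0066] roll 1.1572
top {'point': [159.2, 204.7], 'confidence': 0.56} [0.49249087 0.17146344 0.087     ]
top {'point': [260.6, 99.8], 'confidence': 0.48} [ 0.77796499 -0.10979609  0.087     ]
side {'point': [154.5, 149.2], 'confidence': 0.86} [0.47726498 0.16721475 0.087     ]
```

apply_moves(plan=[[0.06, -0.149, -0.453, 0, 1.157], [0.06, -0.149, -0.453, 0, 1.157], [0.06, -0.149, -0.453, 0, 1.157], [0.06, -0.149, -0.453, 0, 1.157], [0.06, -0.149, -0.453, 0, 1.157], [0.06, -0.149, -0.453, 0, 1.157], [0.06, -0.149, -0.453, 0, 1.157], [0.06, -0.149, -0.453, 0, 1.157], [0.06, -0.149, -0.453, 0, 1.157], [0.06, -0.149, -0.453, 0, 1.157], [0.06, -0.149, -0.453, 0, 1.157], [0.06, -0.149, -0.453, 0, 1.157]])

```text
t: 7.82
tool_pos: [0.5084, -0.3154, 0.3607]
tool_rot: [-2.048, -2.377, 0.002]
contact_force: [0.8, 0.1, 0.2]
opening: 0.0602
grip_force: 0.0
```

```bash
python3 - <<'E'
from h import *
from fit import rect
# slot mouth while the hood is unobstructed: dark blob in each picture -> plane z=.105
for c in("top","side"):
    p=eyes.get_image(c);g=cv2.cvtColor(p["img"],6);u=project(p,[.568,.142,.105])[0].round().astype(int);w=11
    s=g[u[1]-w:u[1]+w+1,u[0]-w:u[0]+w+1].copy();m=(s<148).astype(np.uint8)
    n,l,st,ce=cv2.connectedComponentsWithStats(m);k=1+np.argmin(np.hypot(*(ce[1:]-w).T)+100*(st[1:,4]<20))
    v,h=np.nonzero(l==k);P=np.array([world(p,(a+u[0]-w,b+u[1]-w),.105) for a,b in zip(h,v)])
    rect(P,c+" slot");print(P.mean(0))
    C=cloud(p)
    for nm,x,y,r,z0,z1 in(("grip",.512,-.313,.035,.12,.15),("gripmid",.512,-.313,.035,.095,.15)):
        rect(C[(np.hypot(C[:,0]-x,C[:,1]-y)<r)&(C[:,2]>z0)&(C[:,2]<z1)],c+nm)
E
python3 mv.py .511 -.311 .365 8.7
```

```text
top slot 70 c [571.4086 139.3839] size [34.7996 14.4249] ang 74.91 zmed 0.105
[0.5716 0.1391 0.105 ]
topgrip 32 c [ 511.8466 -301.9452] size [14.205  13.7857] ang 10.99 zmed 0.1361
topgripmid 39 c [ 512.0154 -303.1135] size [14.2998 16.0093] ang 9.73 zmed 0.135
side slot 35 c [568.5479 135.5852] size [29.7079 10.7712] ang 75.68 zmed 0.105
[0.5685 0.1353 0.105 ]
sidegrip 162 c [ 510.7562 -312.2087] size [17.5861 30.6708] ang 11.71 zmed 0.1329
sidegripmid 294 c [ 510.6787 -312.2516] size [17.7333 30.5485] ang 10.86 zmed 0.1222
tcp [ 0.5087 -0.3141  0.361 ] yang 8.48 tilt [-0.0034  0.0025 -1.    ] F [-0.6941  0.9486 -0.4054] op 0.06002903245420678 t 7.9167
shift [ 0.0027  0.0027 -0.004 ] roll -0.0038
```

apply_moves(plan=[[0.06, 0.0025, 0.0027, 0.03, -0.004], [0.06, 0.0025, 0.0027, 0.06, -0.004], [0.06, 0.0025, 0.0027, 0.08, -0.004], [0.06, 0.0025, 0.0027, 0.091, -0.004], [0.06, 0.0025, 0.0027, 0.091, -0.004], [0.03, 0.0025, 0.0027, 0.091, -0.004], [0.01, 0.0025, 0.0027, 0.091, -0.004], [0.01, 0.0025, 0.0027, 0.091, -0.004], [0.01, 0.0025, 0.0027, 0.091, -0.004], [0.01, 0.0025, 0.0027, 0.091, -0.004], [0.01, 0.0025, 0.0027, 0.091, -0.004], [0.01, 0.0025, 0.0027, 0.091, -0.004]], newtons=50)

```text
t: 8.92
tool_pos: [0.5123, -0.3092, 0.2749]
tool_rot: [2.04, 2.385, 0.0]
contact_force: [0.1, 0.9, 6.1]
opening: 0.0157
grip_force: 49.5
```

```bash
python3 mv.py .511 -.311 .365 8.7
```

```text
tcp [ 0.5123 -0.3092  0.2749] yang 8.93 tilt [ 0.0027 -0.002  -1.    ] F [0.0592 0.9073 6.1029] op 0.015668297492887683 t 8.9167
shift [-0.0018 -0.0013 -0.0901] roll 0.004
```

apply_moves(plan=[[0.01, 0, 0, -0.015, 0], [0.01, 0, 0, -0.03, 0], [0.01, 0, 0, -0.06, 0], [0.01, 0, 0, -0.1, 0], [0.01, 0, 0, -0.13, 0], [0.01, 0, 0, -0.155, 0], [0.01, 0, 0, -0.155, 0]])

```text
t: 9.5
tool_pos: [0.5123, -0.3092, 0.4354]
tool_rot: [2.034, 2.379, 0.001]
contact_force: [0.5, 0.0, 0.6]
opening: 0.0154
grip_force: 49.4
```

```bash
python3 mv.py .570 .138 .42 -15
```

```text
tcp [ 0.5123 -0.3092  0.4354] yang 8.94 tilt [ 0.0093 -0.0073 -0.9999] F [0.4833 0.0145 0.6375] op 0.01543485368260442 t 9.5
shift [0.433  0.1263 0.0126] roll 0.4178
```

apply_moves(plan=[[0.01, 0.433, 0.126, 0, 0.418], [0.01, 0.433, 0.126, 0, 0.418], [0.01, 0.433, 0.126, 0, 0.418], [0.01, 0.433, 0.126, 0, 0.418], [0.01, 0.433, 0.126, 0, 0.418], [0.01, 0.433, 0.126, 0, 0.418], [0.01, 0.433, 0.126, 0, 0.418], [0.01, 0.433, 0.126, 0, 0.418], [0.01, 0.433, 0.126, 0, 0.418], [0.01, 0.433, 0.126, 0, 0.418], [0.01, 0.433, 0.126, 0, 0.418], [0.01, 0.433, 0.126, 0, 0.418]])

```text
t: 10.5
tool_pos: [0.5684, 0.1442, 0.4259]
tool_rot: [-2.483, -1.918, -0.0]
contact_force: [-1.0, -0.7, -1.1]
opening: 0.0154
grip_force: 49.3
```

apply_moves(plan=[[0.01, 0, 0, 0.006, 0], [0.01, 0, 0, 0.006, 0], [0.01, 0, 0, 0.006, 0]])

```text
t: 10.75
tool_pos: [0.5686, 0.1377, 0.4199]
tool_rot: [-2.493, -1.91, 0.004]
contact_force: [-0.4, -0.2, -1.0]
opening: 0.0154
grip_force: 49.3
```

```bash
python3 mv.py .570 .138 .42 -15; python3 - <<'E'
from h import *
ims=[]
for c in("top","side"):
    p=eyes.get_image(c);cv2.imwrite(f"pics/{c}5.png",p["img"])
    for t in ("window","filter","slot"):
        for r in eyes.tip_of(t,p)[:2]: print(c,t,r)
    u=project(p,[.568,.14,.14])[0].astype(int);ims.append(cv2.resize(p["img"][u[1]-50:u[1]+50,u[0]-33:u[0]+33],(396,600),interpolation=3));print(u-[33,50])
cv2.imwrite("pics/v5.png",np.hstack(ims))
E
```

```text
tcp [0.5686 0.1377 0.4199] yang -15.09 tilt [-0.0027 -0.0006 -1.    ] F [-0.3515 -0.2018 -1.0285] op 0.015401249339991258 t 10.75
shift [ 0.0007  0.0012 -0.0001] roll -0.0016
top window {'point': [360.2, 233.2], 'confidence': 0.61}
top window {'point': [367.2, 181.9], 'confidence': 0.52}
top filter {'point': [165.3, 173.4], 'confidence': 0.64}
top filter {'point': [357.3, 233.0], 'confidence': 0.56}
top slot {'point': [170.4, 177.4], 'confidence': 0.65}
[133 124]
side window {'point': [298.3, 331.8], 'confidence': 0.92}
side window {'point': [187.5, 107.5], 'confidence': 0.89}
side filter {'point': [361.2, 295.3], 'confidence': 0.8}
side filter {'point': [188.8, 115.0], 'confidence': 0.69}
side slot {'point': [189.9, 132.9], 'confidence': 0.63}
[155  70]
```

View pics/v5.png

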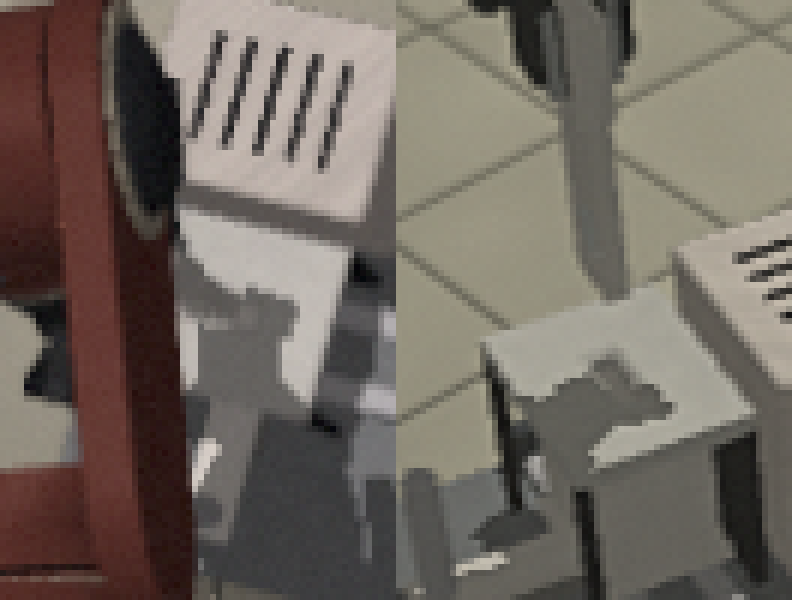

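```bash
python3 - <<'E'
from h import *
from fit import rect
p=eyes.get_image("side")
print("slot side",world(p,(191.2,132.2),.105))
C=cloud(p);o=telemetry.get_obs();t=o["tool_pos"]
for nm,z0,z1 in(("blade",.158,.225),("low",.158,.19),("up",.19,.225)):
    B=C[(np.hypot(C[:,0]-t[0],C[:,1]-t[1])<.03)&(C[:,2]>z0)&(C[:,2]<z1)];rect(B,nm)
    a=np.radians(-15);q=(B[:,:2]-t[:2])@np.array([[np.cos(a),-np.sin(a)],[np.sin(a),np.cos(a)]])
    print("photometer-frame offsets rel. TCP mm: x pct",np.percentile(q[:,0],[1,5,25,50,95,99])*1000,"y",np.percentile(q[:,1],[1,5,50,75,95,99])*1000)
m=np.hypot(C[:,0]-t[0],C[:,1]-t[1])<.03
B=C[m&(C[:,2]>.12)&(C[:,2]<.3)];print("bottom z",np.percentile(B[:,2],[0,.5,1,2]))
H=C[(np.hypot(C[:,0]-t[0],C[:,1]-t[1])<.09)&(C[:,2]>.098)&(C[:,2]<.11)]
q=(H[:,:2]-t[:2])@np.array([[np.cos(a),-np.sin(a)],[np.sin(a),np.cos(a)]])*1000
hx,ex=np.histogram(q[:,0],np.arange(-60,62,2));hy,ey=np.histogram(q[:,1],np.arange(-70,72,2))
print(list(zip(ex.astype(int),hx)));print(list(zip(ey.astype(int),hy)))
E
```

```text
slot side [0.5702 0.1372 0.105 ]
blade 195 c [567.3128 135.693 ] size [36.1238 10.7474] ang 74.27 zmed 0.1911
photometer-frame offsets rel. TCP mm: x pct [-6.062  -5.7444 -4.935  -3.5749  3.5817  4.2855] y [-20.4487 -19.5406 -14.8527   1.3633  10.5364  12.2954]
low 95 c [566.6183 136.1362] size [35.9752 10.2412] ang 78.48 zmed 0.1739
photometer-frame offsets rel. TCP mm: x pct [-6.0068 -5.6282 -4.8237 -2.9504  3.442   4.2855] y [-20.4701 -19.5406 -14.3403   4.8648  10.6341  13.9737]
up 100 c [566.9529 134.4457] size [32.768  10.7307] ang 74.27 zmed 0.2086
photometer-frame offsets rel. TCP mm: x pct [-6.2045 -5.745  -5.0079 -4.1139  3.7349  4.2296] y [-20.2857 -18.9378 -15.4304  -3.0802  10.371   11.7326]
bottom z [0.1535 0.1566 0.1594 0.1616]
[(np.int64(-60), np.int64(0)), (np.int64(-58), np.int64(0)), (np.int64(-56), np.int64(0)), (np.int64(-54), np.int64(0)), (np.int64(-52), np.int64(0)), (np.int64(-50), np.int64(0)), (np.int64(-48), np.int64(0)), (np.int64(-46), np.int64(0)), (np.int64(-44), np.int64(0)), (np.int64(-42), np.int64(2)), (np.int64(-40), np.int64(33)), (np.int64(-38),
[... 2862 characters left out ...]
64(22), np.int64(17)), (np.int64(24), np.int64(17)), (np.int64(26), np.int64(23)), (np.int64(28), np.int64(8)), (np.int64(30), np.int64(25)), (np.int64(32), np.int64(17)), (np.int64(34), np.int64(19)), (np.int64(36), np.int64(16)), (np.int64(38), np.int64(18)), (np.int64(40), np.int64(9)), (np.int64(42), np.int64(20)), (np.int64(44), np.int64(17)), (np.int64(46), np.int64(13)), (np.int64(48), np.int64(15)), (np.int64(50), np.int64(4)), (np.int64(52), np.int64(1)), (np.int64(54), np.int64(0)), (np.int64(56), np.int64(0)), (np.int64(58), np.int64(0)), (np.int64(60), np.int64(0)), (np.int64(62), np.int64(0)), (np.int64(64), np.int64(0)), (np.int64(66), np.int64(0)), (np.int64(68), np.int64(0))]
```

```bash
python3 - <<'E'
from h import *
p=eyes.get_image("side");C=cloud(p);t=telemetry.get_obs()["tool_pos"];a=np.radians(-15);R=np.array([[np.cos(a),-np.sin(a)],[np.sin(a),np.cos(a)]])
f=lambda X:(np.atleast_2d(X)[:,:2]-t[:2])@R*1000
print("t",t,"pix bottom",f(world(p,(189.45,115.7),.155)),"net",f(world(p,(188.8,115.),.155)),"slot",f(world(p,(191.2,132.2),.105)),"win",f(world(p,(187.5,107.5),.18)))
q=f(C)
def face(z0,z1,x0,x1,lo,hi,nm):
    s=(C[:,2]>z0)&(C[:,2]<z1)&(q[:,0]>x0)&(q[:,0]<x1)&(q[:,1]>lo)&(q[:,1]<hi);print(nm,s.sum(),np.percentile(q[s,1],[10,50,90]))
face(.165,.225,-2,4,-30,-5,"blade -y face")
face(.05,.09,-36,36,-60,-40,"hood -y side?")
face(.096,.101,-36,36,-62,-40,"hood plate -y side")
B=(C[:,2]>.165)&(C[:,2]<.225)&(abs(q[:,1])<8)&(abs(q[:,0])<12);print("blade -x face",np.percentile(q[B,0],[10,50,90]))
B=(C[:,2]>.096)&(C[:,2]<.101)&(abs(q[:,1])<35)&(q[:,0]<-30)&(q[:,0]>-50);print("hood -x face",np.percentile(q[B,0],[10,50,90]),B.sum())
E
```

```text
t [0.56888773 0.13844684 0.42185041] pix bottom [[ 2.52474962 -0.3876424 ]] net [[2.27282492 2.89402666]] slot [[ 1.57095441 -0.90905043]] win [[ 0.1394011  -0.61595084]]
blade -y face 49 [-19.83368871 -17.6168717  -15.90086933]
hood -y side? 33 [-50.27827971 -48.59201568 -43.75397882]
hood plate -y side 54 [-50.81005833 -49.5347185  -47.80009199]
blade -x face [-5.55171985 -4.72601807 -1.93501037]
hood -x face [-39.77174213 -39.24846819 -38.72941459] 15
```

apply_moves(plan=[[0.01, 0.0023, 0.0005, 0.015, 0], [0.01, 0.0023, 0.0005, 0.03, 0], [0.01, 0.0023, 0.0005, 0.042, 0], [0.01, 0.0023, 0.0005, 0.042, 0], [0.01, 0.0023, 0.0005, 0.042, 0]])

```text
t: 11.67
tool_pos: [0.5697, 0.1407, 0.3787]
tool_rot: [-2.492, -1.912, 0.003]
contact_force: [-0.2, 0.3, -0.5]
opening: 0.0156
grip_force: 49.3
```

```bash
python3 mv.py .570 .138 .305 -15; python3 - <<'E'
from h import *
p=eyes.get_image("side");u=project(p,[.568,.14,.12])[0].astype(int);cv2.imwrite("pics/v6.png",cv2.resize(p["img"][u[1]-30:u[1]+30,u[0]-40:u[0]+40],(800,600),interpolation=3));print(u-[40,30])
C=cloud(p);t=telemetry.get_obs()["tool_pos"];a=np.radians(-15);R=np.array([[np.cos(a),-np.sin(a)],[np.sin(a),np.cos(a)]]);q=(C[:,:2]-t[:2])@R*1000
def face(z0,z1,x0,x1,lo,hi,nm,k):
    s=(C[:,2]>z0)&(C[:,2]<z1)&(q[:,0]>x0)&(q[:,0]<x1)&(q[:,1]>lo)&(q[:,1]<hi);print(nm,s.sum(),np.percentile(q[s,k],[10,50,90]))
face(.125,.185,-2,4,-30,-5,"blade -y",1);face(.096,.101,-36,36,-62,-40,"hood -y",1)
face(.125,.185,-12,12,-8,8,"blade -x",0);face(.096,.101,-50,-30,-35,35,"hood -x",0)
E
```

```text
tcp [0.5697 0.1407 0.3787] yang -15.01 tilt [-0.0021 -0.0003 -1.    ] F [-0.2206  0.2978 -0.4725] op 0.015596632856172509 t 11.6667
shift [-0.0025  0.0011  0.0737] roll -0.0001
[149  97]
blade -y 45 [-19.82123914 -17.64950271 -15.69805238]
hood -y 41 [-53.55847244 -51.91307577 -50.05681827]
blade -x 35 [-6.46001281 -5.69388593 -2.95088958]
hood -x 11 [-39.6929145  -39.40107479 -38.99046873]
```

View pics/v6.png

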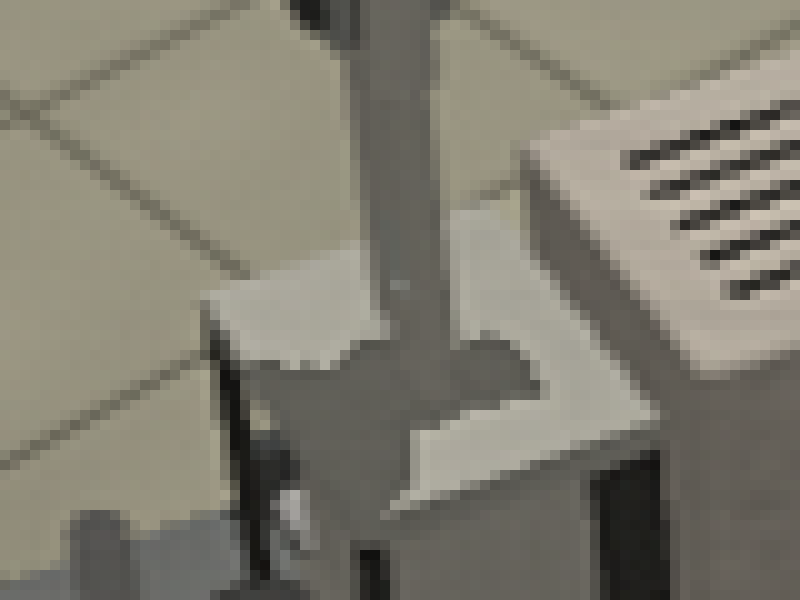

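The blade stands just above the slot, its bottom at crop (420,420). The depth comparison puts it within about 1 mm. I'll lower it slowly and watch the force.

apply_moves(plan=[[0.01, 0.0007, 0.0008, 0.004, 0], [0.01, 0.0007, 0.0008, 0.008, 0], [0.01, 0.0007, 0.0008, 0.011, 0], [0.01, 0.0007, 0.0008, 0.014, 0], [0.01, 0.0007, 0.0008, 0.014, 0], [0.01, 0.0007, 0.0008, 0.014, 0]])

```text
t: 12.22
tool_pos: [0.5708, 0.1412, 0.3654]
tool_rot: [-2.492, -1.912, 0.001]
contact_force: [-0.0, -0.2, -0.7]
opening: 0.0158
grip_force: 49.3
```

apply_moves(plan=[[0.01, 0, 0, 0.003, 0], [0.01, 0, 0, 0.006, 0], [0.01, 0, 0, 0.006, 0], [0.01, 0, 0, 0.006, 0]])

```text
t: 12.55
tool_pos: [0.5708, 0.1412, 0.3593]
tool_rot: [-2.492, -1.912, 0.001]
contact_force: [-0.4, -0.5, -0.3]
opening: 0.015
grip_force: 49.3
```

apply_moves(plan=[[0.01, 0, 0, 0.004, 0], [0.01, 0, 0, 0.008, 0], [0.01, 0, 0, 0.012, 0], [0.01, 0, 0, 0.015, 0], [0.01, 0, 0, 0.015, 0]])

```text
t: 12.97
tool_pos: [0.5706, 0.1412, 0.3434]
tool_rot: [-2.492, -1.912, 0.003]
contact_force: [-0.6, -0.5, -0.9]
opening: 0.0153
grip_force: 49.3
```

apply_moves(plan=[[0.01, 0, 0, 0.005, 0], [0.01, 0, 0, 0.01, 0], [0.01, 0, 0, 0.015, 0], [0.01, 0, 0, 0.015, 0], [0.01, 0, 0, 0.015, 0]])

```text
t: 13.38
tool_pos: [0.5707, 0.1412, 0.329]
tool_rot: [-2.492, -1.912, 0.002]
contact_force: [-0.1, 0.5, -1.2]
opening: 0.0154
grip_force: 49.3
```

```bash
cat > chk.py <<'E'
from h import *
p=eyes.get_image("side");C=cloud(p);o=telemetry.get_obs();t=o["tool_pos"];a=np.radians(-15);R=np.array([[np.cos(a),-np.sin(a)],[np.sin(a),np.cos(a)]]);q=(C[:,:2]-t[:2])@R*1000
print(t,o["contact_force"],o["wrist_torque"])
def face(z0,z1,x0,x1,lo,hi,nm,k):
    s=(C[:,2]>z0)&(C[:,2]<z1)&(q[:,0]>x0)&(q[:,0]<x1)&(q[:,1]>lo)&(q[:,1]<hi);print(nm,s.sum(),np.percentile(q[s,k],[10,50,90]))
zt=t[2]-.265+.08
face(.11,zt,-2,4,-30,-5,"blade -y",1);face(.096,.101,-36,36,-62,-40,"hood -y",1)
face(.11,zt,-12,12,-8,8,"blade -x",0);face(.096,.101,-50,-30,-35,35,"hood -x",0)
# step between blade (10mm) and grip (16mm): -x face profile vs height
s=(abs(q[:,1]+3)<9)&(abs(q[:,0])<14)&(C[:,2]>.1)&(C[:,2]<.24)
for z in np.arange(.104,.2,.003):
    m=s&(abs(C[:,2]-z)<.0015)
    if m.sum():print(round(z,3),m.sum(),np.median(q[m,0]).round(1),end="; ")
u=project(p,[.568,.14,.14])[0].astype(int);cv2.imwrite("pics/v7.png",cv2.resize(p["img"][u[1]-30:u[1]+30,u[0]-40:u[0]+40],(800,600),interpolation=3));print(u-[40,30])
E
python3 chk.py
```

```text
[0.57086471 0.14122449 0.32947029] [-0.11091401 -0.52597641 -0.32295832] [ 0.00800691  0.00401184 -0.02381286]
blade -y 24 [-18.79734523 -17.48438543 -15.2690914 ]
hood -y 36 [-53.93254761 -52.40168929 -51.0086328 ]
blade -x 18 [-6.31460179 -5.87281086 -5.19177749]
hood -x 16 [-40.75885125 -40.18417412 -39.50775303]
0.104 17 -6.9; 0.107 6 -7.4; 0.11 1 -5.5; 0.113 3 -5.5; 0.116 2 -6.1; 0.119 1 -5.6; 0.122 3 -6.2; 0.125 2 -6.1; 0.128 3 -5.9; 0.131 2 -5.9; 0.134 2 -5.7; 0.137 1 -6.5; 0.146 1 -8.7; 0.149 2 -9.1; 0.155 1 13.8; 0.158 2 -12.0; 0.161 3 -7.4; 0.164 2 -11.0; 0.167 3 11.6; 0.17 2 -10.2; 0.176 2 -9.4; 0.179 2 -12.2; 0.182 2 2.4; 0.185 3 -5.0; 0.188 25 1.4; 0.191 7 6.7; 0.194 9 8.2; 0.197 3 9.1; 0.2 5 8.4; [148  90]
```

apply_moves(plan=[[0.01, 0, 0.0005, 0.006, 0], [0.01, 0, 0.0005, 0.012, 0], [0.01, 0, 0.0005, 0.018, 0], [0.01, 0, 0.0005, 0.022, 0], [0.01, 0, 0.0005, 0.0243, 0], [0.01, 0, 0.0005, 0.0243, 0], [0.01, 0, 0.0005, 0.0243, 0], [0.01, 0, 0.0005, 0.0243, 0]])

```text
t: 14.1
tool_pos: [0.5715, 0.1411, 0.3057]
tool_rot: [2.492, 1.912, 0.001]
contact_force: [0.3, 0.1, -1.5]
opening: 0.0154
grip_force: 49.4
```

```bash
python3 chk.py; python3 - <<'E'
from h import *
p=eyes.get_image("side");C=cloud(p);t=telemetry.get_obs()["tool_pos"]
s=(np.hypot(C[:,0]-t[0],C[:,1]-t[1])<.03)&(C[:,2]>.155)&(C[:,2]<.175)
print("grip top z hist",np.histogram(C[s,2],np.arange(.155,.1755,.0015)))
E
```

```text
[0.57153941 0.14107528 0.30580981] [-0.50211716 -0.46593038 -0.90693275] [-0.0256984   0.00756265 -0.01259894]
blade -y 6 [-17.85388979 -16.67049145 -14.9355993 ]
hood -y 42 [-54.41686038 -52.63173108 -51.05329951]
blade -x 5 [-5.99166847 -5.27302032 -4.56599272]
hood -x 16 [-41.47380642 -40.83652434 -40.33412702]
0.104 14 -5.3; 0.107 7 -4.7; 0.11 4 -5.2; 0.113 1 -4.7; 0.122 1 -7.9; 0.125 1 -8.5; 0.128 1 -8.5; 0.131 1 -8.1; 0.134 3 -11.6; 0.137 4 -0.5; 0.14 3 -8.5; 0.143 3 -12.9; 0.146 2 -11.6; 0.149 3 -12.6; 0.152 3 12.0; 0.155 3 -8.2; 0.158 1 -11.1; 0.161 3 -10.8; 0.164 21 2.3; 0.167 15 2.6; 0.17 6 8.0; 0.173 4 9.2; 0.176 3 8.0; 0.179 7 9.7; 0.182 3 11.9; 0.185 1 -11.0; 0.188 3 9.8; 0.191 1 9.2; 0.194 1 8.7; 0.197 1 7.4; 0.2 1 8.2; [148  90]
grip top z hist (array([ 8, 15,  5,  8,  8, 17, 22, 29,  7,  9,  4,  6,  8]), array([0.155 , 0.1565, 0.158 , 0.1595, 0.161 , 0.1625, 0.164 , 0.1655,
       0.167 , 0.1685, 0.17  , 0.1715, 0.173 , 0.1745]))
```

View pics/v7.png

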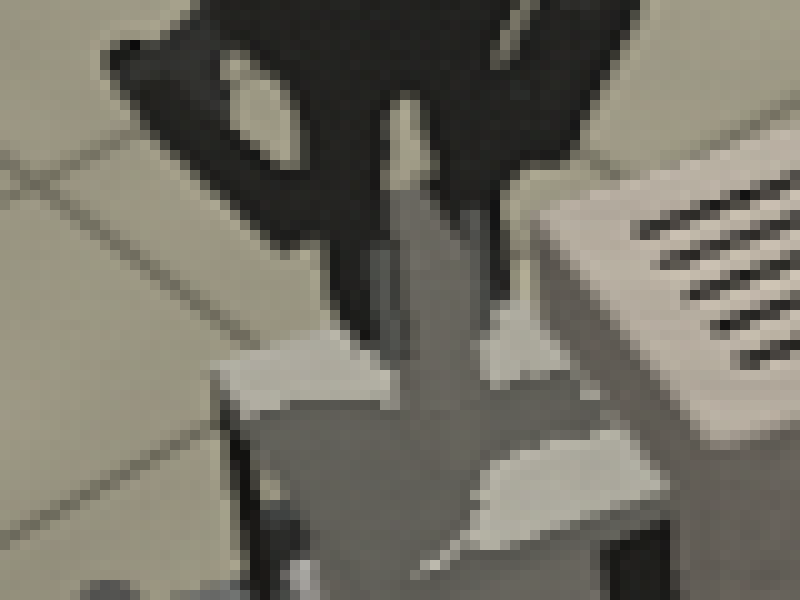

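The filter hangs in the slot, with the blade entering the hood at crop (435,410) and no contact force. A last trim of under 1 mm remains.

apply_moves(plan=[[0.01, 0, -0.0004, 0.0007, 0], [0.01, 0, -0.0004, 0.0007, 0], [0.01, 0, -0.0004, 0.0007, 0], [0.01, 0, -0.0004, 0.0007, 0], [0.01, 0, -0.0004, 0.0007, 0], [0.01, 0, -0.0004, 0.0007, 0]])

```text
t: 14.7
tool_pos: [0.571, 0.1412, 0.3047]
tool_rot: [-2.493, -1.912, -0.0]
contact_force: [0.5, 0.4, -0.5]
opening: 0.0152
grip_force: 49.4
```

```bash
python3 - <<'E'
from h import *
p=eyes.get_image("side")
for r in eyes.tip_of("pin_top",p):print(r,world(p,r["point"],.087))
o=telemetry.get_obs();print(o["tool_pos"],o["contact_force"],o["wrist_torque"],o["t"])
print(ctrl.finish_job())
E
```

```text
{'point': [154.5, 150.3], 'confidence': 0.58} [0.47486861 0.16390599 0.087     ]
[0.57099007 0.14120448 0.30468171] [-0.2342067   0.84956422 -0.69827052] [-0.07256281  0.01702507 -0.02206956] 14.8
the job is handed in; nothing more can be done
None
```

I handed the job in at 14.8 s: the carriage snapped into the measuring station, and the filter is held in the slot with its window within about 1 mm of beam height and no sign of contact; the verdict did not come back.

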